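# Clip an air filter into its sprung holder with a press block

## Robot

A 6-joint arm with a two-finger parallel gripper is mounted at the origin on a cart in front of the work surface, level with it; the furniture and walls round the work are solid. World frame = base frame: x ahead of the robot, y to its left, z up, the work surface at z = 0. Lengths are in mm, angles in rad, forces in N, time in s.
With the tool pointing down it reaches from about 350 to 975 mm from the base axis. Payload 7.1 kg.
Tool frame: the origin (TCP) lies between the finger pads; the fingertips stand 17 mm ahead of it and the grasp point (between the pads) lies 2 mm behind it; z points along the fingers, y is the line along which they close (so a half turn about z gives the same grasp; the last joint's range is limited). The gripper opens to 88 mm and grips with 3 to 60 N. Pads are 20 mm wide; open, the fingers measure 115 mm over their backs; the gripper's body (75 mm by 178 mm) begins 61 mm behind the grasp point.
Start: joints at [-1.193, 0.423, 1.63, -0, 1.089, -0.019], TCP at [241.559, -576.415, 239.675] pointing down, gripper open.
Joint ranges: [-3, 3], [-0.9, 2.11], [0.09, 2.58], [-1.31, 4.45], [0.11, 2.69], [-2.54, 2.54]. Speed limits (rad/s): [2.39, 2.39, 3.01, 3.14, 3.14, 3.14].

## Interface

Orientations are given as a rotation vector (axis times angle).
In Python, from workcell import ctrl gives the robot as it stands.
- The arm moves only by the shell command python3 jog.py 'ROWS' [OPENING]. ROWS is a JSON list of rows, 1 to 5 of them, each of 6 numbers: dx, dy, dz in mm, then a rotation vector rx, ry, rz in rad; each row shifts and turns the commanded pose from where the row before left it, along the tool's axes as they then stand; what a row does not reach is not made up. A row lasts 1/12 s, in which the tool goes at most 41.7 mm and 0.125 rad, less where a joint would pass 70% of its speed; a pose out of reach is approached as far as the arm can. OPENING is the finger opening in mm, set as the command begins (- or left out keeps the last). The fingers move at their own pace and stop on an object; the grip force is fixed at half the most. Time passes only in rows, so rows that do not move let the fingers close. It prints the time, the measured TCP pose, the force, the opening and the grip force at its end.
- ctrl.get_obs(): the state, without advancing time (a new reading comes with each control period).
- ctrl.get_image(name): name is "scene" or "side" or "wrist"; returns a dict with "img" (420x560x3 uint8, red, green, blue), "fx", "fy", "cx", "cy" (pixels), "k1" (the pictures are not rectified: a ray, as slopes to the right and down, at radius r is drawn at 1 + k1 r^2 times it, then the intrinsics apply), "R" (3x3) and "t" (3): a world point X has camera coordinates R X + t. Camera axes: x right, y down, z forward; pixel columns grow to the right and rows downward; lengths in mm; the calibration is good to about 2 mm. A picture is of the moment at which its call begins. There is no depth.
- ctrl.close_job(): hands the job in; it is judged then, once.
The state is a dict: "t": time; "qpos": joint angles; "qvel": joint speeds; "joint_torque": joint torques, N m; "ee_pos": TCP position; "orientation": TCP orientation; "ft_force": force on the tool from outside, world axes, zero at the start; "moment": the same for the moment, N m; "width": finger opening in mm; "grasp_force": force on a finger pad.
Only numpy, scipy, OpenCV 4.12 (cv2) and the standard library are available. Lean on these libraries where they do the work, as an engineer would, in place of code of your own. Each camera call takes 0.05 s, during which the arm holds its last target. There are 200 camera calls.

## Task

The black-and-white air filter lies loose on the sprung pads of its holder. Take the press block by its wooden handle and, touching the filter with the block only, press squarely down on its middle until the filter bottoms out level and both spring clips have snapped over its rim. Then stand the block upright inside the blue bin, behind its low front lip, and leave the other things where they are.

Things in the scene. Friction and masses are not known exactly. Their poses are not given: they have to be found in the camera images.
- filter_holder: grey and aluminium filter holder, fixed to the bench; base plate 104 (x) x 136 (y) x 6 mm. Origin: centre of its underside; z up, y along the filter's length. Box walls 29 mm high; four L-shaped corner guides up to 56 mm high surround the filter's rim with 1.5 mm play. At the middle of each y end stands a steel spring clip, 18 mm wide, 51 mm high, its sloped nose reaching in to y = +-39 mm
- pad_stop (a point): point on the holder's z axis, 8 mm above its origin, level with the tops of the four sprung pads (at x +-18, y +-28 mm) when they are on their hard stops, after 20 mm of travel. Together the pads push up with about 1.5 N at the top and 9 N at the stops; passing the clips takes about 7 to 15 N in all; 25 N does no harm. The clips catch the rim's top face 38 mm above the holder's origin
- air_filter: felt air filter, loose, rigid: white body 56 (x) x 80 (y) x 22 mm under a flat black rim plate 62 x 86 x 6 mm, 28 mm high in all. Origin: centre of its underside; z up. Above the holder's origin it starts at 28 mm (its top face at 56), is at 8 mm when the pads bottom out (top face 36) and springs back to about 10 mm, held by the clips once they have snapped over the rim
- press_block: press block (tamper), loose, 0.25 kg, standing upright on the bench: flat round aluminium foot 50 mm diameter and 22 mm high, short neck, then a square wooden handle 30 x 30 mm (sides along its x and y axes) from 38 to 126 mm height. Origin: centre of the foot's flat underside; z up along the handle
- blue_bin: blue open bin, fixed to the bench, 167 (x) x 119 (y) x 75 mm. Origin: centre of its underside; floor 3 mm thick. Inside clear x -74 to +81, y -51 to +51 mm. Its low front lip, 40 mm high, is at -x; the other three walls are 75 mm high
- clip_left (a joint): spring clip at the holder's +y end, hinged at its foot: 0 = upright (snapped over the rim), grows in rad as it is pushed outward; at the start it leans lightly on the filter's white body at about 0.03, opens to about 0.12 as the rim passes, and springs back by itself
- clip_right (a joint): the same clip at the holder's -y end
- grease_tub: red grease tub, 69 mm diameter, 52 mm high, bystander, loose; origin: centre of its underside
- carburettor: small metal carburettor, 67 x 50 x 40 mm, bystander, loose; origin: centre of its underside
- torch: black torch lying on the bench, 29 x 134 x 29 mm, bystander, loose; origin: centre of its underside

How it is judged (in metres and radians):
On the way:
1. the press block holds the filter bottomed out and level, pressing on its middle (within 15 mm) (z of air_filter in the frame of filter_holder below 0.0092 m and angle between air_filter's own z axis and vertical below 0.04 rad and angle between press_block's own z axis and vertical below 0.12 rad and contact force between press_block and air_filter above 3 N and horizontal distance between press_block and air_filter below 0.015 m), for 0.2 s.
At the end, for the whole second after the job is handed in: the filter is held down in its holder by both clips (its underside at most 12.5 mm above the holder's underside, tilted less than 0.05 rad, both clips within 0.05 rad of upright), and the press block stands upright (within 0.15 rad) on the floor of the blue bin, released and at rest (z of air_filter in the frame of filter_holder between 0.005 and 0.0125 m and angle between air_filter's own z axis and vertical below 0.05 rad and horizontal distance between air_filter and filter_holder below 0.006 m and value of joint each of clip_left, clip_right below 0.05 rad and x of press_block in the frame of blue_bin between -0.06 and 0.065 m and y of press_block in the frame of blue_bin between -0.04 and 0.04 m and z of press_block in the frame of blue_bin below 0.012 m and angle between press_block's own z axis and vertical below 0.15 rad and linear speed of each of press_block, air_filter below 0.02 m/s); the robot touches nothing.
It fails at once if a finger touches the filter (contact force between the fingers and air_filter above 1 N).
It fails at once if the grease tub, carburettor or torch is moved more than 30 mm (distance of any of grease_tub, carburettor, torch from where it was at the start of the episode above 0.03 m).
It also fails if it takes over 56 s, if anything falls off the work surface, if the arm or the gripper's body presses on something with over 40 N, if the wrist force passes 120 N, or if a joint passes its speed limit or range.

## Working session

There is one attempt and no reset: what is moved stays moved. The work goes in short steps, Python scripts to look and compute and a shell command to move; the robot and the scene stay as the last step left them, time stands still between calls to the robot, and variables do not carry over. Pictures are saved under pics/ and viewed, at most 10 in all, crops included, and the job is handed in when it is done.

```bash
ls; mkdir -p pics; cat > h.py <<'E'
from workcell import ctrl
import numpy as np, cv2
def grab(n):
    d=ctrl.get_image(n); return d
def px(d,X):
    c=np.array(d["R"])@np.array(X,float)+np.array(d["t"]); s=c[:2]/c[2]; s=s*(1+d["k1"]*(s@s))
    return s[0]*d["fx"]+d["cx"], s[1]*d["fy"]+d["cy"]
def ray(d,u,v):
    K=np.array([[d["fx"],0,d["cx"]],[0,d["fy"],d["cy"]],[0,0,1]],float)
    s=cv2.undistortPoints(np.array([[[u,v]]],float),K,np.array([d["k1"],0,0,0,0.]))[0,0]
    R=np.array(d["R"]);o=-R.T@np.array(d["t"]);r=R.T@np.array([s[0],s[1],1]);return o,r/np.linalg.norm(r)
def onz(d,u,v,z):
    o,r=ray(d,u,v);return o+r*(z-o[2])/r[2]
def tri(*rs):
    A=sum(np.eye(3)-np.outer(r,r) for o,r in rs);b=sum((np.eye(3)-np.outer(r,r))@o for o,r in rs);return np.linalg.solve(A,b)
def save(d,f): cv2.imwrite("pics/"+f,cv2.cvtColor(np.array(d["img"]),cv2.COLOR_RGB2BGR))
E
python3 - <<'E'
from h import *
np.set_printoptions(precision=3,suppress=True)
for n in("scene","side","wrist"):
    d=grab(n);save(d,n+"0.png");print(n,d["fx"],d["k1"],-np.array(d["R"]).T@np.array(d["t"]))
o=ctrl.get_obs();print(o["t"],o["orientation"],o["ee_pos"],o["width"])
E
```

```text
jog.py
pics
workcell.py
scene 430.20827400553185 -0.08718194661018433 [ 310.325 -410.248  656.817]
side 452.79565162564614 -0.12134810438698009 [330.642 817.733 648.658]
wrist 338.2935851653716 0.024363520664126975 [ 307.002 -548.616  384.355]
0.15 [-3.079 -0.619  0.   ] [ 241.422 -576.053  239.077] 87.75002568364732
```

View pics/scene0.png

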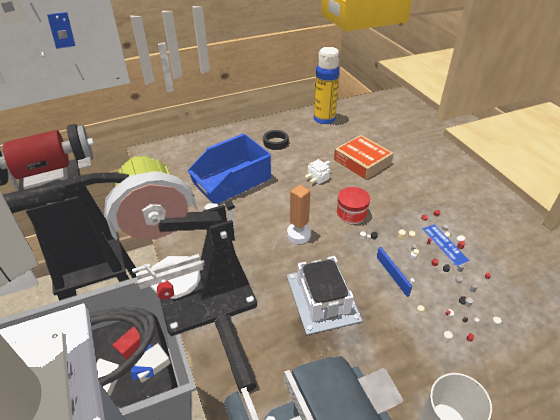

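View pics/side0.png

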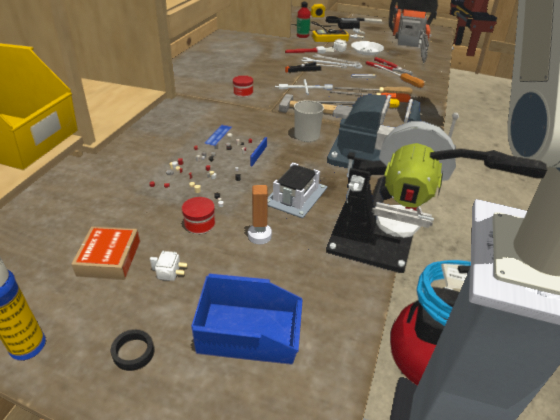

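Scene: block at (300,215), holder (325,290), bin (230,168), tub (353,205) and carburettor (318,172). Side: block (260,215), holder (298,187), bin (248,318). I'll zoom in for corner pixels.

```bash
python3 - <<'E'
import cv2,numpy as np
s=cv2.imread("pics/scene0.png");t=cv2.imread("pics/side0.png")
def c(i,x,y,w,h,f):return cv2.resize(i[y:y+h,x:x+w],None,fx=f,fy=f,interpolation=cv2.INTER_CUBIC)
a=c(s,280,180,100,150,4);b=c(t,240,155,100,150,4)
cv2.imwrite("pics/m1.png",np.hstack([a,b]))
a=c(s,180,130,100,100,4);b=c(t,190,270,115,100,3.48)
a=c(s,180,130,95,75,4);b=c(t,188,270,118,94,3.4)
m=np.zeros((320,800,3),np.uint8);m[:300,:380]=a;m[:b.shape[0],390:390+b.shape[1]]=b[:, :410]
cv2.imwrite("pics/m2.png",m)
E
```

```text
(no output)
```

View pics/m1.png

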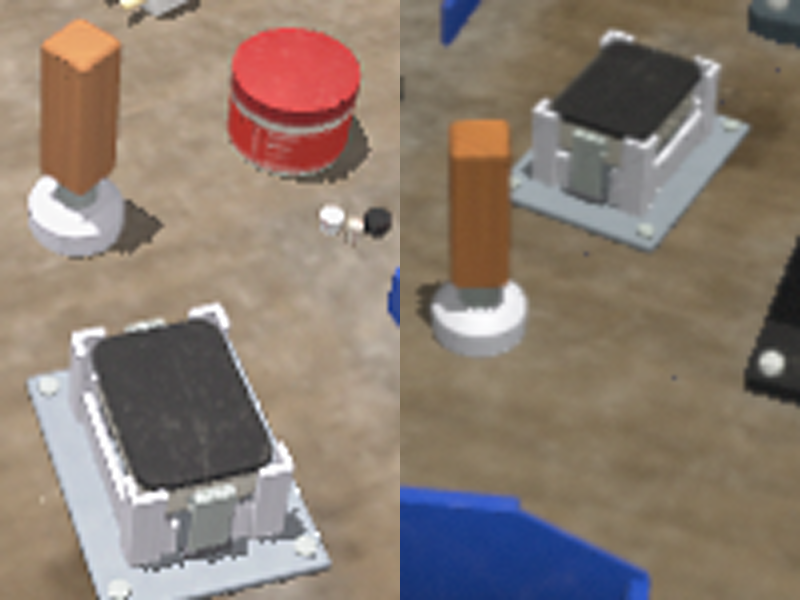

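View pics/m2.png

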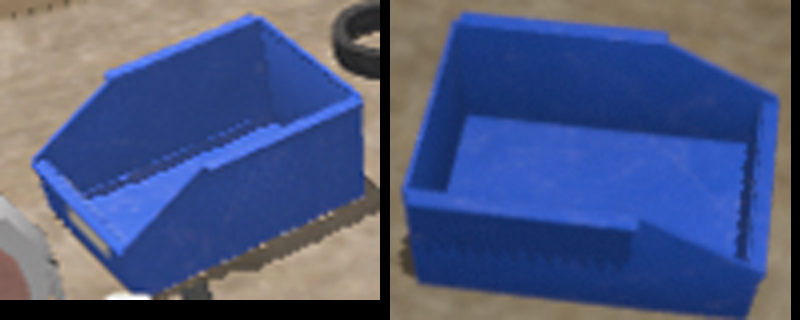

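Filter's black top spans scene px (303–348, 260–302) and side (279–315, 165–189). Handle top centre is at scene (300,192) and side (260,189.5). The bin's rim corners are clear in both views, lip to the left in scene (robot side).

```bash
python3 - <<'E'
from h import *
np.set_printoptions(precision=1,suppress=True)
S=grab("scene");T=grab("side")
s=lambda x,y:(280+x/4,180+y/4)
t=lambda x,y:(240+(x-400)/4,155+y/4)
b=lambda x,y:(180+x/4,130+y/4)
c=lambda x,y:(188+(x-390)/3.4,270+y/3.4)
def T2(n,p,q):
    X=tri(ray(S,*p),ray(T,*q));print(n,X,"res",np.subtract(px(S,X),p),np.subtract(px(T,X),q));return X
T2("handle top c",s(81,46),t(481,138))
T2("foot c top",s(76,208),t(479,303))
for p in [(42,58),(80,70),(120,48),(80,22)]:print("h corner s",onz(S,*s(*p),126))
for p in [(452,155),(510,155),(508,122),(455,122)]:print("h corner t",onz(T,*t(*p),126))
for p in [(42,180),(80,192),(118,172)]:print("h bot s",onz(S,*s(*p),38))
for n,d in(("S",S),("T",T)):
    im=np.array(d["img"]).astype(int);m=(im.max(2)<75).astype(np.uint8)
    box=(300,255,52,52) if n=="S" else (275,160,45,35)
    w=np.zeros_like(m);x,y,a,h=box;w[y:y+h,x:x+a]=m[y:y+h,x:x+a]
    k,_=cv2.findContours(w,cv2.RETR_EXTERNAL,cv2.CHAIN_APPROX_NONE);k=max(k,key=cv2.contourArea)[:,0]
    P=np.array([onz(d,u,v,56)[:2] for u,v in k],np.float32)
    print(n,len(k),"filter",cv2.minAreaRect(P),"contour bbox",cv2.boundingRect(k))
# plate corners of holder z=6
for p in [(28,383),(328,562)]:print("plate s",onz(S,*s(*p),6))
for p in [(650,248),(748,128),(512,205)]:print("plate t",onz(T,*t(*p),6))
print("bin s z75",*[onz(S,*b(*p),75)[:2] for p in [(108,76),(252,16),(362,100),(207,168)]],"z40",*[onz(S,*b(*p),40)[:2] for p in [(36,162),(122,252)]])
print("bin t z75",*[onz(T,*c(*p),75)[:2] for p in [(668,37),(460,17),(406,195),(640,222)]],"z40",*[onz(T,*c(*p),40)[:2] for p in [(776,100),(764,270)]])
T2("bin far corner",b(252,16),c(460,17));T2("bin 2",b(362,100),c(406,195));T2("lip",b(36,162),c(776,100))
T2("lip2",b(122,252),c(764,270))
o=ctrl.get_obs();print(o["ee_pos"])
E
```

```text
handle top c [589.1 155.9 122.5] res [-0.3  0.2] [-0.3 -0.2]
foot c top [589.6 154.9  13. ] res [ 0.1 -0.1] [0.1 0.1]
h corner s [567.4 152.  126. ]
h corner s [580.3 137.  126. ]
h corner s [604.5 143.8 126. ]
h corner s [595.3 169.  126. ]
h corner t [594.6 178.5 126. ]
h corner t [568.8 168.4 126. ]
h corner t [579.1 143.6 126. ]
h corner t [603.3 153.1 126. ]
h bot s [571. 158.  38.]
h bot s [585.1 142.4  38. ]
h bot s [609.1 147.7  38. ]
S 152 filter ((564.7661743164062, 6.427845001220703), (56.24705123901367, 60.20320129394531), 79.88285064697266) contour bbox (304, 260, 39, 26)
T 79 filter ((560.5511474609375, -1.66119384765625), (89.8187484741211, 60.55350112915039), 81.81217956542969) contour bbox (278, 166, 37, 24)
plate s [521.7  63.7   6. ]
plate s [602.  -81.2   6. ]
plate t [521.4  70.8   6. ]
plate t [499.4 -58.6   6. ]
plate t [605.8  62.9   6. ]
bin s z75 [478.9 436.1] [578.6 462.5] [607.2 352.6] [504.6 327.7] z40 [425.5 418.7] [449.  318.9]
bin t z75 [502.8 331.6] [604.8 356.9] [579.5 463.7] [476.1 439. ] z40 [447.3 322.4] [422.3 420.4]
bin far corner [569.4 398.9 122.4] res [ 4.1 -2.9] [6.3 3.9]
bin 2 [621.1 422.9  15.7] res [-4.9  3.1] [-7.1 -4.7]
lip [427.8 360.7  85.1] res [ 4.5 -1.9] [6.2 2.6]
lip2 [446.  381.9 -15.4] res [-5.9  2.3] [-8.1 -3.8]
[ 241.5 -576.2  239.3]
```

```bash
cat > go.py <<'E'
import sys
from h import *
from scipy.spatial.transform import Rotation as Ro
# usage: go.py x y z [yaw of tool x, deg] : displacement to a tool-down target, in present tool axes
o=ctrl.get_obs();R=Ro.from_rotvec(o["orientation"]);X=np.array([float(a) for a in sys.argv[1:4]])
d=R.inv().apply(X-o["ee_pos"]);n=int(np.ceil(np.linalg.norm(d)/40))
y=np.radians(float(sys.argv[4])) if len(sys.argv)>4 else np.arctan2(*R.as_matrix()[[1,0],0])
G=Ro.from_matrix(np.column_stack([[np.cos(y),np.sin(y),0],[np.sin(y),-np.cos(y),0],[0,0,-1]]))
print("t",o["t"],"d",d.round(1),"rows",n,"per row",(d/n).round(1),"rot",(R.inv()*G).as_rotvec().round(3),"yaw",round(np.degrees(np.arctan2(*R.as_matrix()[[1,0],0])),2),"z",R.as_matrix()[:,2].round(3),"ft",np.round(o["ft_force"],1))
E
python3 go.py 510 52 400
python3 jog.py '[[0,0,-40,0,0,0],[27,-26,-9,0,0,0],[27,-26,-9,0,0,0],[27,-26,-9,0,0,0],[27,-26,-9,0,0,0]]'; python3 go.py 510 52 400
python3 - <<'E'
from h import *
S=grab("scene");T=grab("side")
for n,p,q in(("knob",(228,235),(352,182)),("basecorner",(255,300),(345,165))):print(n,tri(ray(S,*p),ray(T,*q)).round())
print("base",[onz(T,u,v,0)[:2].round() for u,v in((328,250),(402,270),(338,160),(415,215))])
print("tub",onz(S,353,196,52).round(),"carb",onz(S,318,172,20).round())
E
```

```text
t 0.25 d [ 490.4 -475.7 -160.4] rows 18 per row [ 27.2 -26.4  -8.9] rot [-0.001  0.    -0.   ] yaw 22.74 z [-0.     0.001 -1.   ] ft [ 1.6  0.6 -0.3]
t: 0.67
ee_pos: [301.1, -437.3, 316.0]
orientation: [-3.08, -0.618, -0.0]
ft_force: [-0.3, -0.4, -0.2]
width: 88.0
grasp_force: 0.0
t 0.6667 d [ 381.4 -370.9  -84. ] rows 14 per row [ 27.2 -26.5  -6. ] rot [-0. -0.  0.] yaw 22.69 z [-0.  0. -1.] ft [-0.3 -0.4 -0.2]
knob [423.  87. 138.]
basecorner [443. -25.  97.]
base [array([443., 146.]), array([290., 149.]), array([ 504., -196.]), array([284., -37.])]
tub [725. 172.  52.] carb [714. 314.  20.]
```

```bash
python3 jog.py '[[27,-26,-6,0,0,0],[27,-26,-6,0,0,0],[27,-26,-6,0,0,0],[27,-26,-6,0,0,0],[27,-26,-6,0,0,0]]' >/dev/null
python3 jog.py '[[27,-26,-6,0,0,0],[27,-26,-6,0,0,0],[27,-26,-6,0,0,0],[27,-26,-6,0,0,0],[27,-26,-6,0,0,0]]'>/dev/null
python3 jog.py '[[27,-26,-6,0,0,0],[27,-26,-6,0,0,0],[27,-26,-6,0,0,0],[25,-26,-6,0,0,0],[0,0,0,0,0,0]]'
python3 - <<'E'
from h import *
d=grab("wrist");save(d,"w1.png");
cv2.imwrite("pics/w1b.png",cv2.resize(cv2.imread("pics/w1.png"),(800,600),interpolation=cv2.INTER_CUBIC))
E
```

```text
t: 2.02
ee_pos: [509.6, 46.6, 400.5]
orientation: [-3.078, -0.625, -0.004]
ft_force: [-0.5, -0.2, -0.6]
width: 87.8
grasp_force: 0.0
```

View pics/w1b.png

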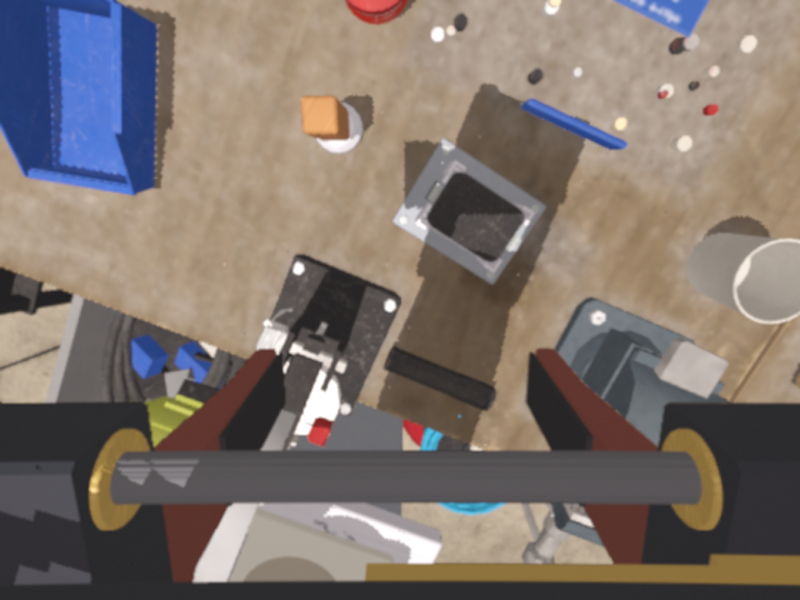

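Wrist view (800 px scale): handle top at (303–340, 96–137), plate corners at (445,142), (397,220), (492,282), (545,210), and the torch at (440,378), clear of everything. Next I measure block and holder precisely.

```bash
python3 - <<'E'
from h import *
np.set_printoptions(precision=1,suppress=True)
W=grab("wrist");S=grab("scene");T=grab("side")
def hull(d,m,box):
    x,y,a,b=box;w=np.zeros(m.shape,np.uint8);w[y:y+b,x:x+a]=m[y:y+b,x:x+a]
    k,_=cv2.findContours(w,cv2.RETR_EXTERNAL,cv2.CHAIN_APPROX_NONE);return max(k,key=cv2.contourArea)[:,0].astype(float)
def rect(d,k,z):return cv2.minAreaRect(np.array([onz(d,u,v,z)[:2] for u,v in k],np.float32))
im=np.array(W["img"]).astype(int)
top=(im[...,0]-im[...,2]>80)&(im[...,0]>200)
k=hull(W,top,(200,55,50,55));r=rect(W,k,126);print("handle top",r)
c=cv2.minAreaRect(k.astype(np.float32))[0];print(c)
X=tri(ray(W,*c),ray(S,300.2,191.5),ray(T,260.2,189.5));print("tri top",X,[np.subtract(px(d,X),p) for d,p in((W,c),(S,(300.2,191.5)),(T,(260.2,189.5)))])
foot=(im.min(2)>150);k=hull(W,foot,(215,65,42,45));print("foot bbox",cv2.minEnclosingCircle(k.astype(np.float32)),onz(W,*cv2.minEnclosingCircle(k.astype(np.float32))[0],22))
q=[(445,142),(397,220),(492,282),(545,210)]
P=np.array([onz(W,u*.7,v*.7,6)[:2] for u,v in q]);print("plate",P,P.mean(0),cv2.minAreaRect(P.astype(np.float32)))
k=hull(W,(im.max(2)<85),(295,115,80,70));print("filter",rect(W,k,56),cv2.minAreaRect(k.astype(np.float32)))
im=np.array(T["img"]).astype(int);k2=hull(T,im.max(2)<75,(275,160,45,35))
# filter height: triangulate centroid of black face, wrist vs side
f=lambda k:np.array(cv2.minAreaRect(k.astype(np.float32))[0])
M=cv2.moments(k2.astype(np.float32).reshape(-1,1,2));c2=(M["m10"]/M["m00"],M["m01"]/M["m00"])
M=cv2.moments(k.astype(np.float32).reshape(-1,1,2));c1=(M["m10"]/M["m00"],M["m01"]/M["m00"])
print("filter tri",tri(ray(W,*c1),ray(T,*c2)),c1,c2)
E
python3 go.py 589 155.5 200 22.8
```

```text
handle top ((589.0008544921875, 157.00820922851562), (26.789243698120117, 27.18486213684082), 23.18561553955078)
(221.0, 77.5)
tri top [589.2 156.9 122.6] [array([0.7, 0.4]), array([-0.4, -0.1]), array([-0.4,  0. ])]
foot bbox ((235.0670166015625, 87.8402099609375), 17.854873657226562) [587.8 154.6  22. ]
plate [[618.1  45.1]
 [523.1  60.4]
 [500.9 -66.6]
 [596.3 -84.8]] [559.6 -11.5] ((559.2962646484375, -11.833694458007812), (131.74913024902344, 97.1462173461914), 80.47077178955078)
filter ((562.8716430664062, -5.806388854980469), (83.18998718261719, 59.99335861206055), 81.13418579101562) ((330.9024353027344, 149.37806701660156), (57.831565856933594, 43.41071319580078), 32.905242919921875)
filter tri [565.8  -1.8  54.9] (329.07181571815715, 147.13694105691056) (294.26008492568997, 177.10191082802547)
t 2.2167 d [120.1 -73.5 199. ] rows 7 per row [ 17.2 -10.5  28.4] rot [ 0.     0.001 -0.002] yaw 22.71 z [-0.001 -0.001 -1.   ] ft [-0.   0.2 -0.3]
```

```bash
python3 jog.py '[[24,-15,28,0,0,0],[24,-15,28,0,0,0],[24,-15,28,0,0,0],[24,-15,28,0,0,0],[24,-14,28,0,0,0]]' >/dev/null; python3 jog.py '[[0,0,30,0,0,0],[0,0,20,0,0,0],[0,0,0,0,0,0]]'
python3 go.py 589 155.8 100 23
```

```text
t: 2.88
ee_pos: [586.4, 154.7, 204.6]
orientation: [3.08, 0.617, -0.014]
ft_force: [-1.0, -0.4, -0.4]
width: 88.0
grasp_force: 0.0
t 2.8833 d [3.800e+00 1.000e-01 1.046e+02] rows 3 per row [ 1.3  0.  34.9] rot [-0.001  0.009 -0.006] yaw 22.65 z [-0.009 -0.002 -1.   ] ft [-1.  -0.4 -0.4]
```

```bash
python3 jog.py '[[3,0,25,0,0,0],[0,0,25,0,0,0],[0,0,25,0,0,0],[0,0,25,0,0,0],[0,0,0,0,0,0]]'
python3 go.py 589 155.8 100 23;python3 jog.py '[[0,0,0,0,0,0],[0,0,0,0,0,0],[0,0,0,0,0,0],[0,0,0,0,0,0],[0,0,0,0,0,0]]' 20;python3 jog.py '[[0,0,0,0,0,0],[0,0,0,0,0,0],[0,0,0,0,0,0],[0,0,0,0,0,0],[0,0,0,0,0,0]]'; python3 go.py 589 155.8 100 23
```

```text
t: 3.3
ee_pos: [589.8, 155.9, 106.8]
orientation: [3.08, 0.616, -0.009]
ft_force: [-1.3, -1.0, -0.3]
width: 88.0
grasp_force: 0.0
t 3.3 d [-0.7 -0.2  6.8] rows 1 per row [-0.7 -0.2  6.8] rot [-0.001  0.006 -0.007] yaw 22.63 z [-0.006 -0.002 -1.   ] ft [-1.3 -1.  -0.3]
t: 3.72
ee_pos: [592.7, 158.2, 111.2]
orientation: [-3.08, -0.619, -0.004]
ft_force: [0.8, -0.0, -0.1]
width: 58.1
grasp_force: 0.0
t: 4.13
ee_pos: [591.9, 158.1, 109.7]
orientation: [3.08, 0.619, -0.0]
ft_force: [0.4, 0.8, 1.3]
width: 29.7
grasp_force: 29.9
t 4.1333 d [-3.6  1.   9.7] rows 1 per row [-3.6  1.   9.7] rot [-0.     0.    -0.005] yaw 22.74 z [-0. -0. -1.] ft [0.4 0.8 1.3]
```

```bash
python3 jog.py '[[0,0,-10,0,0,0],[0,0,-25,0,0,0],[0,0,-30,0,0,0],[0,0,-25,0,0,0],[0,0,0,0,0,0]]'; python3 go.py 565 -3 200 22.8
```

```text
t: 4.55
ee_pos: [594.7, 158.8, 205.1]
orientation: [-3.08, -0.619, -0.013]
ft_force: [0.9, -0.0, -2.5]
width: 29.9
grasp_force: 29.9
t 4.55 d [-89.9 137.7   4.5] rows 5 per row [-18.   27.5   0.9] rot [ 0.001 -0.008 -0.001] yaw 22.74 z [ 0.008  0.002 -1.   ] ft [ 0.9 -0.  -2.5]
```

```bash
python3 jog.py '[[-18,28,0,0,0,0],[-18,28,0,0,0,0],[-18,28,0,0,0,0],[-18,28,0,0,0,0],[-18,26,0,0,0,0]]'>/dev/null;python3 jog.py '[[0,0,30,0,0,0],[0,0,0,0,0,0],[0,0,0,0,0,0],[0,0,0,0,0,0],[0,0,0,0,0,0]]'; python3 go.py 565 -3 200 22.8
python3 - <<'E'
from h import *
ims=[]
for n,(x,y,w,h) in(("scene",(270,190,100,150)),("side",(245,90,100,150))):
    d=grab(n);save(d,n+"2.png");ims.append(cv2.resize(cv2.imread(f"pics/{n}2.png")[y:y+h,x:x+w],None,fx=4,fy=4,interpolation=cv2.INTER_CUBIC))
cv2.imwrite("pics/m3.png",np.hstack(ims))
E
```

```text
t: 5.38
ee_pos: [562.8, -3.1, 170.3]
orientation: [3.08, 0.621, 0.001]
ft_force: [-0.8, 0.2, -3.1]
width: 30.0
grasp_force: 30.0
t 5.3833 d [  2.1   0.7 -29.7] rows 1 per row [  2.1   0.7 -29.7] rot [ 0.    -0.001  0.   ] yaw 22.81 z [ 0.001  0.    -1.   ] ft [-0.8  0.2 -3.1]
```

View pics/m3.png

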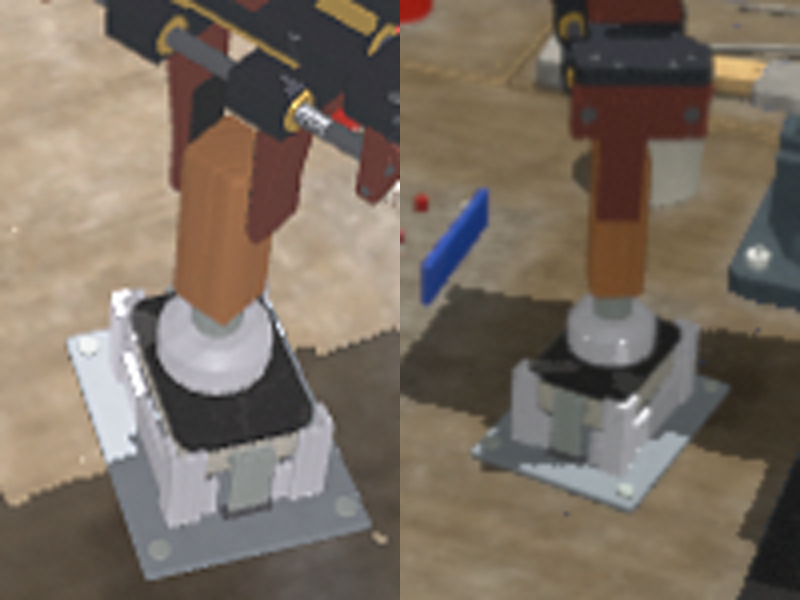

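Scene crop: foot spans x 158–272 with its lower edge at y 393; side: x 567–657, lower edge at y 367. The foot hovers just above the black rim, roughly centred. I'll compute the offset.

```bash
python3 - <<'E'
from h import *
S=grab("scene");T=grab("side")
for d,(u,v) in((S,(270+215/4,190+393/4)),(T,(245+212/4,90+367/4))):
    o,r=ray(d,u,v);h=r[:2]/np.linalg.norm(r[:2]);print("foot",(onz(d,u,v,60.6)[:2]+25*h).round(1))
s=lambda x,y:onz(S,270+x/4,190+y/4,56)[:2].round(1)
print("rim S",s(132,302),s(180,450),s(318,408))
t=lambda x,y:onz(T,245+(x-400)/4,90+y/4,56)[:2].round(1)
print("rim T",t(682,322),t(618,400),t(527,372))
E
```

```text
foot [563.9  -5.1]
foot [557.4  -3.6]
rim S [541.5  37.3] [525.4 -43.8] [589.3 -48.3]
rim T [528. -44.] [540.   42.8] [595.4  36.4]
```

```bash
python3 jog.py '[[2,1,3,0,0,0],[0,0,4,0,0,0],[0,0,4,0,0,0],[0,0,4,0,0,0],[0,0,0,0,0,0]]';python3 jog.py '[[0,0,3,0,0,0],[0,0,3,0,0,0],[0,0,2,0,0,0],[0,0,0,0,0,0]]'; python3 go.py 563 -4 145 22.8
```

```text
t: 6.0
ee_pos: [565.3, -4.2, 154.6]
orientation: [3.08, 0.619, 0.002]
ft_force: [1.4, -0.1, 0.5]
width: 29.5
grasp_force: 30.0
t: 6.33
ee_pos: [565.2, -4.2, 146.6]
orientation: [3.08, 0.619, 0.002]
ft_force: [2.1, 0.6, 4.3]
width: 29.8
grasp_force: 30.0
t 6.3333 d [-1.9 -1.   1.6] rows 1 per row [-1.9 -1.   1.6] rot [ 0.001 -0.001 -0.001] yaw 22.73 z [ 0.002 -0.    -1.   ] ft [2.1 0.6 4.3]
```

```bash
for i in 1 2 3; do :; done; python3 jog.py '[[0,0,2,0,0,0],[0,0,0,0,0,0]]'|sed -n 2,4p;python3 jog.py '[[0,0,1,0,0,0],[0,0,0,0,0,0]]'|sed -n 2,4p;python3 jog.py '[[0,0,1,0,0,0],[0,0,0,0,0,0]]'|sed -n 2,4p
```

```text
ee_pos: [565.3, -4.2, 145.8]
orientation: [3.08, 0.619, 0.003]
ft_force: [0.3, 0.1, 10.6]
ee_pos: [565.5, -4.2, 145.6]
orientation: [3.08, 0.619, 0.003]
ft_force: [-2.0, 0.2, 18.5]
ee_pos: [565.9, -4.1, 145.4]
orientation: [3.08, 0.619, 0.005]
ft_force: [-2.1, 0.5, 24.6]
```

```bash
python3 jog.py '[[0,0,0,0,0,0],[0,0,0,0,0,0],[0,0,0,0,0,0],[0,0,0,0,0,0],[0,0,0,0,0,0]]'
python3 - <<'E'
from h import *
ims=[]
for n,(x,y,w,h) in(("scene",(270,190,100,150)),("side",(245,90,100,150))):
    d=grab(n);save(d,n+"3.png");ims.append(cv2.resize(cv2.imread(f"pics/{n}3.png")[y:y+h,x:x+w],None,fx=4,fy=4,interpolation=cv2.INTER_CUBIC))
cv2.imwrite("pics/m4.png",np.hstack(ims))
E
```

```text
t: 7.25
ee_pos: [565.9, -4.1, 145.4]
orientation: [3.079, 0.619, 0.005]
ft_force: [-2.2, -0.3, 25.9]
width: 29.7
grasp_force: 30.0
```

View pics/m4.png

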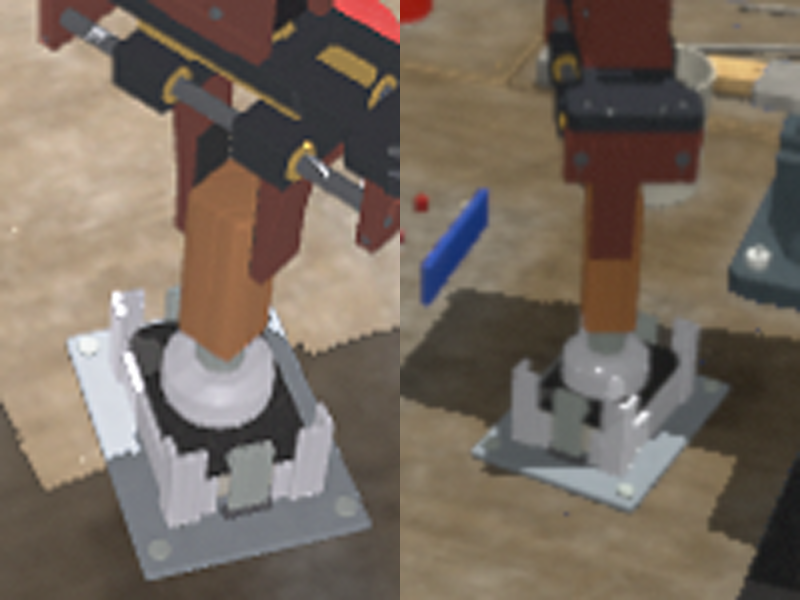

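Both clips stand over the rim (scene crop (250,475) and (175,300)) and the filter is level at the bottom. I'm lifting off and heading to the bin.

```bash
python3 jog.py '[[0,0,-5,0,0,0],[0,0,-15,0,0,0],[0,0,-25,0,0,0],[0,0,-35,0,0,0],[0,0,-20,0,0,0]]';  python3 go.py 516 391 235 22.8
python3 - <<'E'
from h import *
d=grab("scene");save(d,"s4.png");i=cv2.imread("pics/s4.png")
e=grab("side");save(e,"t4.png");j=cv2.imread("pics/t4.png")
cv2.imwrite("pics/m5.png",np.hstack([cv2.resize(i[190:340,270:370],None,fx=4,fy=4,interpolation=2),cv2.resize(j[90:240,245:345],None,fx=4,fy=4,interpolation=2)]))
E
```

```text
t: 7.77
ee_pos: [563.6, -4.2, 243.9]
orientation: [-3.08, -0.619, 0.003]
ft_force: [0.8, 1.0, -3.5]
width: 29.8
grasp_force: 30.0
t 7.7667 d [ 108.8 -382.9    9. ] rows 10 per row [ 10.9 -38.3   0.9] rot [-0.001  0.002 -0.001] yaw 22.73 z [-0.002 -0.    -1.   ] ft [ 0.8  1.  -3.5]
```

View pics/m5.png

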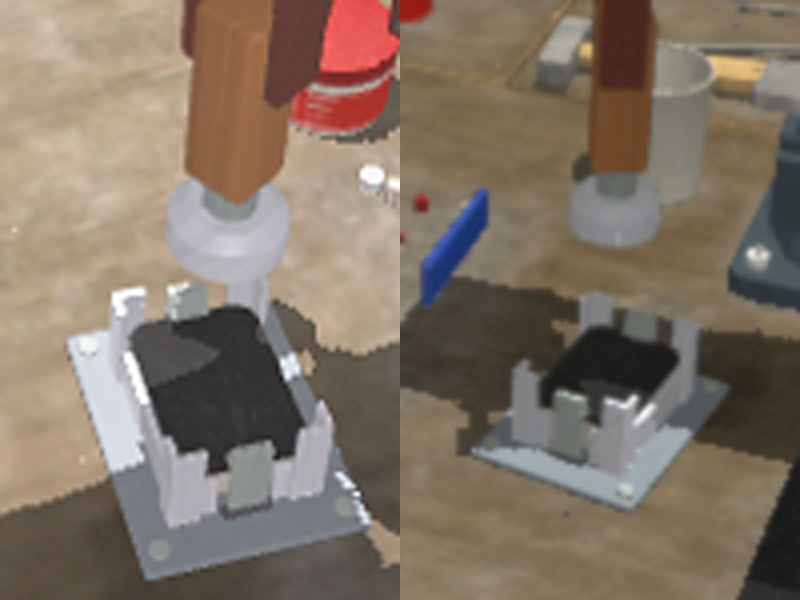

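The filter stays down and level with both clips over the rim, so on to the bin.

```bash
python3 jog.py '[[10,-35,0,0,0,0],[10,-35,0,0,0,0],[10,-35,0,0,0,0],[10,-35,0,0,0,0],[10,-35,0,0,0,0]]'>/dev/null;python3 jog.py '[[10,-35,0,0,0,0],[10,-35,0,0,0,0],[10,-35,0,0,0,0],[10,-35,0,0,0,0],[10,-35,0,0,0,0]]'>/dev/null;python3 jog.py '[[10,-33,0,0,0,0],[0,0,0,0,0,0],[0,0,0,0,0,0],[0,0,0,0,0,0]]';python3 go.py 516 391 113 22.8
python3 - <<'E'
from h import *
T=grab("side");S=grab("scene");save(T,"t5.png");save(S,"s5.png")
i=cv2.imread("pics/s5.png");j=cv2.imread("pics/t5.png")
cv2.imwrite("pics/m6.png",np.hstack([cv2.resize(i[60:210,170:290],None,fx=3.3,fy=3.3,interpolation=2),cv2.resize(j[220:370,185:305],None,fx=3.3,fy=3.3,interpolation=2)]))
E
```

```text
t: 9.03
ee_pos: [516.5, 390.4, 239.9]
orientation: [3.077, 0.62, -0.007]
ft_force: [-0.7, -0.2, -3.5]
width: 29.7
grasp_force: 30.0
t 9.0333 d [  0.4  -1.  126.9] rows 4 per row [ 0.1 -0.2 31.7] rot [ 0.002  0.005 -0.   ] yaw 22.77 z [-0.004 -0.003 -1.   ] ft [-0.7 -0.2 -3.5]
```

View pics/m6.png

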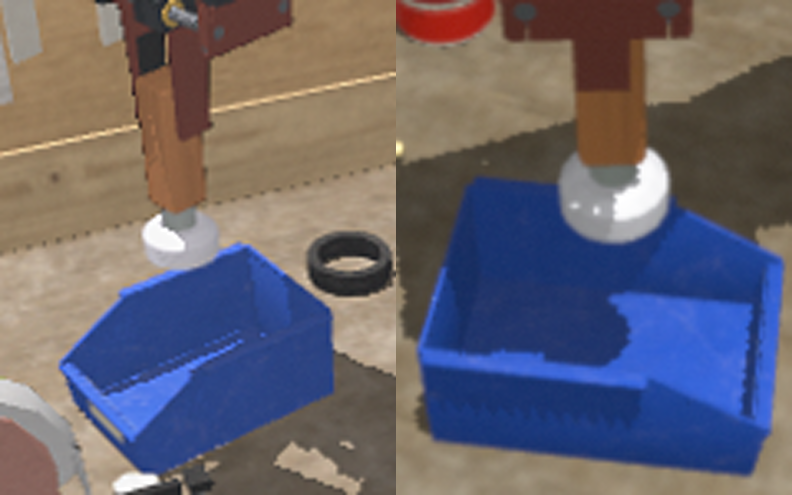

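The foot hangs centrally over the bin at about z 130, in line with the measured centre (514,389). Lowering now.

```bash
python3 jog.py '[[0,0,25,0,0,0],[0,0,30,0,0,0],[0,0,30,0,0,0],[0,0,25,0,0,0],[0,0,8,0,0,0]]'>/dev/null;python3 jog.py '[[0,0,0,0,0,0],[0,0,2,0,0,0],[0,0,2,0,0,0],[0,0,2,0,0,0],[0,0,0,0,0,0]]';python3 go.py 516 391 113 22.8
```

```text
t: 9.97
ee_pos: [518.5, 391.9, 119.8]
orientation: [-3.079, -0.619, -0.003]
ft_force: [-0.9, -0.2, -4.2]
width: 29.7
grasp_force: 30.0
t 9.9667 d [-2.7 -0.1  6.8] rows 1 per row [-2.7 -0.1  6.8] rot [-0.    -0.002 -0.001] yaw 22.73 z [ 0.002  0.001 -1.   ] ft [-0.9 -0.2 -4.2]
```

```bash
python3 jog.py '[[0,0,2,0,0,0],[0,0,2,0,0,0],[0,0,1,0,0,0],[0,0,0,0,0,0],[0,0,0,0,0,0]]'|sed -n 2,4p;python3 jog.py '[[0,0,1,0,0,0],[0,0,0,0,0,0],[0,0,0,0,0,0]]'|sed -n 2,4p;python3 jog.py '[[0,0,1,0,0,0],[0,0,0,0,0,0],[0,0,0,0,0,0]]'|sed -n 2,4p
```

```text
ee_pos: [517.8, 391.6, 113.6]
orientation: [3.08, 0.619, -0.0]
ft_force: [0.1, 0.1, -3.4]
ee_pos: [517.9, 391.6, 112.7]
orientation: [3.08, 0.619, 0.0]
ft_force: [0.6, 0.3, -2.7]
ee_pos: [518.0, 391.7, 112.5]
orientation: [-3.08, -0.619, -0.0]
ft_force: [-1.6, -2.1, 5.6]
```

Contact with the floor. I'll release, rise and check.

```bash
python3 jog.py '[[0,0,0,0,0,0],[0,0,0,0,0,0],[0,0,0,0,0,0],[0,0,0,0,0,0],[0,0,0,0,0,0]]' 70;python3 jog.py '[[0,0,0,0,0,0],[0,0,0,0,0,0],[0,0,-10,0,0,0],[0,0,-30,0,0,0],[0,0,-30,0,0,0]]';python3 jog.py '[[0,0,-35,0,0,0],[0,0,-35,0,0,0],[0,0,-35,0,0,0],[0,0,-10,0,0,0],[0,0,0,0,0,0]]'
python3 - <<'E'
from h import *
T=grab("side");S=grab("scene");save(T,"t6.png");save(S,"s6.png")
i=cv2.imread("pics/s6.png");j=cv2.imread("pics/t6.png")
cv2.imwrite("pics/m7.png",np.hstack([cv2.resize(i[110:350,170:380],(399,456),interpolation=2),cv2.resize(j[150:390,150:360],(399,456),interpolation=2)]))
E
```

```text
t: 11.3
ee_pos: [517.9, 391.6, 111.6]
orientation: [-3.08, -0.619, -0.0]
ft_force: [-0.4, 0.1, 0.6]
width: 59.4
grasp_force: 0.0
t: 11.72
ee_pos: [517.1, 391.0, 181.7]
orientation: [3.079, 0.619, -0.005]
ft_force: [-0.1, 0.6, 0.3]
width: 70.1
grasp_force: 0.0
t: 12.13
ee_pos: [519.4, 392.7, 301.4]
orientation: [-3.077, -0.619, -0.011]
ft_force: [-0.5, 0.5, 0.2]
width: 70.2
grasp_force: 0.0
```

View pics/m7.png

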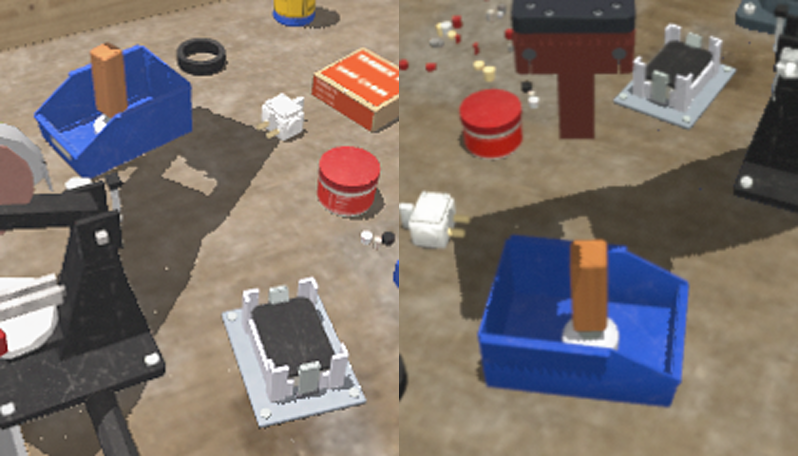

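The block stands upright in the bin (scene crop (108,80), side crop (590,290)) and the filter is clipped down. Handing in.

```bash
python3 -c "from workcell import ctrl;print(ctrl.close_job())"
```

```text
the job is handed in; nothing more can be done
None
```

The filter is pressed down level and held by both clips, and the press block stands upright and released in the blue bin. The bystanders were not touched, and the job was handed in after about 12 s of the 56 s; hand-in returned no verdict, so this rests on the camera images and force readings.

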